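# Close the test kiln and hold the mirror on its peephole

## Task

The little test kiln is loaded: close its lid fully. Then swing the sprung mirror on the camera rail (its upright pin is the handle) until the camera, looking into it, sees the middle of the kiln's peephole, and finish while still holding the mirror steady at that angle (it springs back if let go), with the lid still shut. Leave the cup, the jar and the brush where they are.

Things in the scene. Friction and masses are not known exactly. Their poses are not given: they have to be found in the camera images.
- kiln: bench test kiln, fixed to the bench: a 220 x 220 mm box, 160 mm high without its lid, pale firebrick in a steel jacket. Origin: centre of its underside; its front, with the lid's free edge, is the -x side of its own frame, z up. Its peephole is in its -y side
- peephole (a point): centre of the peephole's outer face: a 34 mm black hole in a white ceramic collar, 60 mm across and 15 mm proud of the kiln's -y wall, 100 mm above the bench. Does not move when the lid does
- lid (a joint): angle of the kiln's lid, rad: 0 shut, grows as it opens upward about the far (+x) rim; starts 0.3 to 0.55. Pale slab 220 x 220 x 25 mm, 0.6 kg, on a stiff hinge: stays where left; 1 to 5 N of downward push near its free edge closes it. Top face 185 mm above the bench when shut. A wooden knob (28 mm wide, 43 mm tall) stands on its centre line, 30 mm from the free edge
- lid_hinge (a point): middle of the lid's hinge line, 160 mm above the bench on the kiln's far rim; it is the lid's own frame: the hinge line is its y axis, and the lid extends 220 mm along its -x from here, with its underside at this level and its top face 25 mm above. Turns with the lid
- lid_push (a point): a free spot to push on: on the lid's top face, 195 mm from the hinge line along the lid (25 mm from the free edge), 60 mm to the -y side of the knob. Moves with the lid
- station: the camera rail, fixed to the bench: an aluminium bar 250 x 70 x 12 mm carrying the mirror pivot and the camera. Origin: on the bench, straight below the mirror's upright pivot axis, which passes through the middle of the mirror's face. Its +x axis points from the pivot to the camera
- lens (a point): front of the lens of the camera, a black 45 mm cube on a post with its lens facing the mirror: 132 mm from the pivot axis along the station's +x, 100 mm above the bench, level with the mirror's middle and the peephole. The camera looks at the mirror's middle
- pin_top (a point): centre of the top, 210 mm above the bench, of the mirror's handle: a black upright round pin, 14 mm in diameter and 55 mm tall, at the end of a flat steel arm (top 155 mm above the bench) that sticks out behind the mirror; the pin stands 90 mm from the pivot axis, straight behind the face (along the mirror's -x)
- sight: not a visible thing: the camera's line of sight after the mirror. Origin: on the pivot axis, 100 mm above the bench; its x axis is the level line along which the camera, looking into the middle of the mirror, sees. Its angle from the station's +x is twice that of the mirror's normal
- cup: bystander: terracotta cup, 72 mm across, 70 mm tall; origin centre of its underside
- jar: bystander: white lidded jar, 64 mm across, 75 mm tall; origin centre of its underside
- brush: bystander: brush lying on the bench, beyond the camera rail from the kiln
- mirror: mirror, 74 mm wide, 64 mm tall, middle 100 mm up, on an upright pivot. Origin: on the bench below the pivot; x axis: the face's outward normal, level. A spring (0.25 Nm/rad, 1 to 3 N at the pin) rests it with this normal 0.175 rad anticlockwise (from above) of the station's +x and brings it back when let go; it swings up to 1.3 rad anticlockwise from there. Turns freely

How it is judged:
By the outcome, as a careful person would: the job done as asked, in the order asked, and still so for the second after the job is handed in, while the arm keeps its last pose, push and grip.
It also fails if it takes over 42 s, if anything falls off the work surface, if the arm or the gripper's body presses on something with over 40 N, if the wrist force passes 120 N, or if a joint passes its speed limit or range.

## Robot

A 6-joint arm with a two-finger parallel gripper is mounted at the origin on the work surface. World frame = base frame: x ahead of the robot, y to its left, z up, the work surface at z = 0. Lengths are in mm, angles in rad, forces in N, time in s.
With the tool pointing down it reaches from about 275 to 1000 mm from the base axis. Payload 8.4 kg.
Tool frame: the origin (TCP) lies on the centre line of the jaws, within the pads' length; the fingertips stand 17 mm ahead of it and the grasp point (between the pads) lies 2 mm behind it; z points along the fingers, y is the line along which they close (so a half turn about z gives the same grasp; the last joint's range is limited). The gripper opens to 85 mm and grips with 20 to 120 N. Pads are 22 mm wide; open, the fingers measure 114 mm over their backs; the gripper's body (76 mm by 85 mm) begins 54 mm behind the grasp point. The pads swing forward as they close: fully open they stand 13 mm farther back than shut.
Start: joints at [1.212, 0.353, 1.633, -0, 1.155, -0.002], TCP at [218.297, 585.64, 248.281] pointing down, gripper open.
Joint ranges: [-2.63, 2.63], [-0.92, 2.1], [0.06, 2.66], [-1.3, 4.44], [0, 2.69], [-3.02, 3.02]. Speed limits (rad/s): [2.22, 2.22, 2.79, 3.14, 3.14, 3.14].

## Interface

Orientations are given as [roll, pitch, yaw] about the fixed x, y, z axes, in that order (R = Rz(yaw) Ry(pitch) Rx(roll)).
In Python, from rig import r, eyes gives the robot as it stands. The module is installed in compiled form; this text tells all that it offers.
- The arm moves only by the shell command python3 -m inch 'ROWS' [FORCE]. ROWS is JSON, a list of rows, each a list of 7 numbers: the shift along the tool's x, y, z in m, then the turn, a rotation vector about the tool's x, y, z in degrees, then the closure, from -1 (fully open) to 1 (shut). In form: [[x, y, z, rx, ry, rz, gripper], ...]. A call has 1 to 8 rows; each row shifts and turns the commanded pose from where the row before left it, along the tool's axes as they then stand; what a row does not reach is not made up. A row lasts 1/10 s, in which the tool goes at most 50 mm and 8.59 degrees, less where a joint would pass 70% of its speed; a pose out of reach is approached as far as the arm can. A call with a gripper value outside its range is refused whole. The fingers move at their own pace and stop on an object; FORCE is the grip in N (left out, the last holds). Time passes only in rows, so rows that do not move let the fingers close. It gives the time, the measured TCP pose, the force, the opening and the grip force at its end, in the units of the state.
- r.sense(): the state, without advancing time (a new reading comes with each control period).
- eyes.grab_frame(name): name is "scene" or "side" or "wrist"; returns a dict with "img" (480x640x3 uint8, blue, green, red), "fx", "fy", "cx", "cy" (pixels), "R" (3x3) and "t" (3): a world point X has camera coordinates R X + t; the wrist camera has in their place "hand_eye" (4x4, takes a point from camera to tool coordinates, whose origin is the TCP and whose axes are the flange's). Camera axes: x right, y down, z forward; pixel columns grow to the right and rows downward; lengths in mm; the calibration is good to about 2 mm. A picture is of the moment at which its call begins: read the wrist's pose just before it. There is no depth.
- r.sign_off(): hands the job in; it is judged then, once.
The state is a dict: "clock": time; "qpos": joint angles; "qvel": joint speeds; "joint_efforts": joint torques, N m; "eef_pos": TCP position; "tcp_rot": TCP orientation; "contact_force": force on the tool from outside, world axes, zero at the start; "wrist_torque": the same for the moment, N m; "opening": opening from 0.0 (shut) to 1.0 (fully open); "grasp_force": force on a finger pad.
Only numpy, scipy, OpenCV 4.12 (cv2) and the standard library are available. Lean on these libraries where they do the work, as an engineer would, in place of code of your own. Each camera call takes 0.05 s, during which the arm holds its last target. There are 200 camera calls.

## Working session

There is one attempt and no reset: what is moved stays moved. The work goes in short steps, Python scripts to look and compute and a shell command to move; the robot and the scene stay as the last step left them, time stands still between calls to the robot, and variables do not carry over. Pictures are saved under pics/ and viewed, at most 10 in all, crops included, and the job is handed in when it is done.

```bash
mkdir -p pics
python3 - <<'E'
from rig import r,eyes
import cv2,numpy as np,pickle
s=r.sense();print(s)
F={}
for n in("scene","side"):
    f=eyes.grab_frame(n);F[n]=f;cv2.imwrite(f"pics/{n}0.png",f["img"]);print(n,f["fx"],f["cx"],f["cy"],np.round(-np.array(f["R"]).T@f["t"]),np.round(f["R"],2).tolist())
pickle.dump(F,open("f0.pkl","wb"))
E
```

```text
{'clock': 0.0, 'qpos': array([ 1.21158559e+00,  3.53629810e-01,  1.63415675e+00, -1.22111444e-05,
        1.15521832e+00, -2.38871529e-03]), 'qvel': array([-0.00043504,  0.00034284, -0.00060667, -0.00047297,  0.00087377,
        0.00179382]), 'joint_efforts': array([-5.09392703e-03, -6.05240107e+01, -3.42066514e+01, -4.03397289e-04,
        9.28765250e-03, -2.09742257e-05]), 'eef_pos': array([218.14267587, 585.19271031, 247.56345331]), 'tcp_rot': array([-3.14018041e+00,  7.79137476e-06,  2.78477557e+00]), 'contact_force': array([-0.73659975, -0.44512097,  0.07463379]), 'wrist_torque': array([-0.00128659,  0.00677242, -0.03840848]), 'grasp_force': 0.0, 'opening': 1.0023467143088622}
scene 519.6909045656121 321.73793168142225 234.43584413096482 [1334. -468. 1053.] [[0.45, 0.89, -0.01], [0.66, -0.34, -0.67], [-0.6, 0.3, -0.74]]
side 498.5496540452987 322.0316787154536 237.25720442102246 [ 406. -954.  923.] [[0.98, -0.21, -0.01], [-0.15, -0.65, -0.74], [0.15, 0.73, -0.67]]
```

View pics/scene0.png

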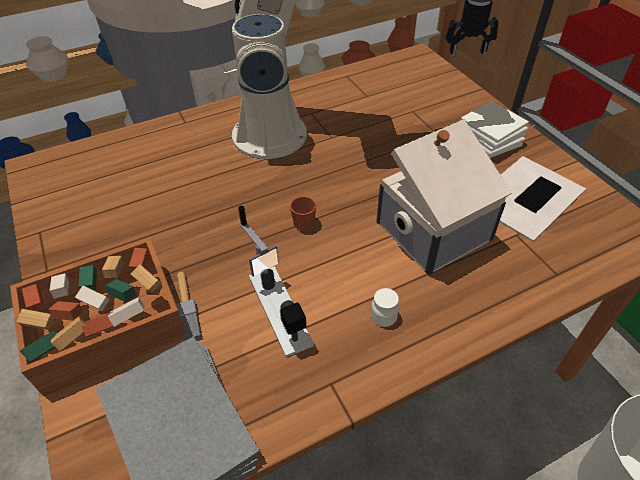

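View pics/side0.png

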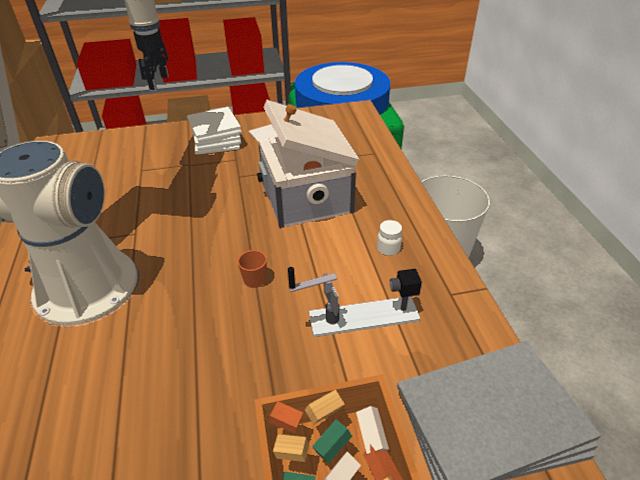

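The scene view shows the kiln with its open lid (knob 443,136, peephole 403,222) and the rail running from the pin (242,212) to the camera (292,318). The side view shows the peephole at (318,194), the pin top at (291,268) and the camera at (406,283). I'll enlarge these areas for exact pixels.

Run:
```python
import cv2,numpy as np,pickle
F=pickle.load(open("f0.pkl","rb"))
def c(n,x,y,w,h,W,H):return cv2.resize(F[n]["img"][y:y+h,x:x+w],(W,H),interpolation=cv2.INTER_CUBIC)
a=np.vstack([np.hstack([c("scene",370,115,150,160,400,300*1),c("side",245,85,120,140,400,300)]),np.hstack([c("scene",225,195,100,165,400,300),c("side",280,255,150,85,400,300)])])
cv2.imwrite("pics/crops.png",a)
# blobs: collar (white), hole
for n,(x,y,w,h) in {"scene":(390,205,30,35),"side":(300,178,36,34)}.items():
    im=F[n]["img"][y:y+h,x:x+w].astype(int)
    m=((im.min(2)>140)).astype(np.uint8)
    k,l,st,ce=cv2.connectedComponentsWithStats(m)
    print(n,[(st[i].tolist(),(ce[i]+[x,y]).round(1).tolist()) for i in range(1,k) if st[i][4]>15])
    m=((im.max(2)<45)).astype(np.uint8)
    k,l,st,ce=cv2.connectedComponentsWithStats(m)
    print(n,'dark',[(st[i].tolist(),(ce[i]+[x,y]).round(1).tolist()) for i in range(1,k) if st[i][4]>15])
```

```text
scene [([19, 0, 11, 10, 29], [414.1, 209.1]), ([8, 6, 14, 13, 68], [405.2, 216.5])]
scene dark [([7, 13, 8, 12, 66], [400.5, 223.4])]
side [([7, 6, 19, 11, 72], [314.6, 187.3])]
side dark [([13, 13, 11, 9, 79], [318.2, 195.0])]
```

View pics/crops.png

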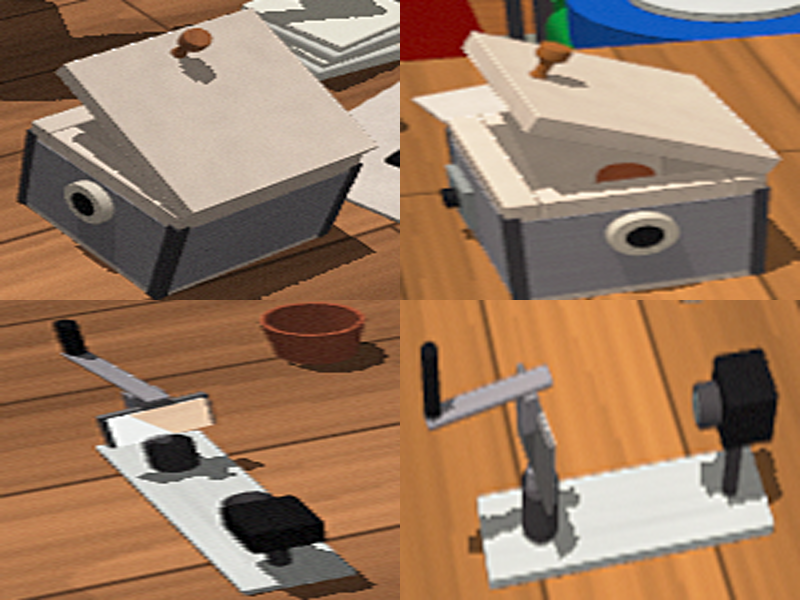

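The crops show the lid's top-face corners, the peephole hole, the pin top and base, and the bar corners clearly in both views. I'll triangulate them.

```bash
cat > geo.py <<'E'
import numpy as np,cv2,pickle
F=pickle.load(open("f0.pkl","rb"))
def ray(n,p):
    f=F[n];R=np.array(f["R"]);t=np.array(f["t"]).ravel()
    d=R.T@[(p[0]-f["cx"])/f["fx"],(p[1]-f["cy"])/f["fy"],1];return -R.T@t,d/np.linalg.norm(d)
def plane(n,p,z):
    o,d=ray(n,p);return o+d*(z-o[2])/d[2]
def tri(a,b):
    (o,d),(q,e)=ray("scene",a),ray("side",b)
    s=np.linalg.lstsq(np.c_[d,-e],q-o,rcond=None)[0];A=o+s[0]*d;B=q+s[1]*e
    return (A+B)/2,np.linalg.norm(A-B)
S0=lambda x,y:(370+x/2.6667-.3,115+y/1.875-.3)
D0=lambda x,y:(245+(x-400)/3.3333-.3,85+y/2.1429-.3)
S1=lambda x,y:(225+x/4-.4,195+(y-300)/1.818-.3)
D1=lambda x,y:(280+(x-400)/2.6667-.3,255+(y-300)/3.529-.3)
E
python3 - <<'E'
from geo import *
np.set_printoptions(precision=1,suppress=True)
P={"hole":(S0(84,204),D0(644,236)),"nearfree":(S0(64,70),D0(536,121)),"farfree":(S0(228,10),D0(466,34)),"farh":(S0(376,148),D0(695,76)),"nearh":(S0(190,214),D0(779,160)),
"knob":(S0(197,40),D0(553,50)),"pintop":(S1(66,322),D1(430,345)),"pinbase":(S1(75,352),D1(433,420)),"camtop_c":(S1(272,507),D1(742,365))}
for k,(a,b) in P.items():
    X,e=tri(a,b);print(k,X,e)
print("hole z100",plane("scene",P["hole"][0],100),plane("side",P["hole"][1],100))
print("pin z210",plane("scene",P["pintop"][0],210),plane("side",P["pintop"][1],210))
# bar: bright low-saturation blob
for n,(x,y,w,h) in {"scene":(240,265,80,95),"side":(300,285,130,55)}.items():
    hsv=cv2.cvtColor(F[n]["img"][y:y+h,x:x+w],cv2.COLOR_BGR2HSV)
    m=((hsv[...,1]<45)&(hsv[...,2]>60)).astype(np.uint8)
    k,l,st,c=cv2.connectedComponentsWithStats(m);i=1+st[1:,4].argmax()
    pts=np.argwhere(l==i)[:,::-1]+[x,y]
    W=np.array([plane(n,p,12)[:2] for p in pts],np.float32)
    print(n,st[i],cv2.minAreaRect(W));
for nm,q in {"S":[("scene",S1(p,r)) for p,r in [(97,445),(187,432),(360,585),(245,592)]],"D":[("side",D1(p,r)) for p,r in [(477,495),(755,447),(775,522),(490,575)]]}.items():
    print(nm,*[plane(n,p,12)[:2] for n,p in q])
E
```

```text
hole [617.6 108.2  98.8] 1.2880203706662086
nearfree [540.4 116.6 270.7] 1.4093046924787098
farfree [515.4 311.8 283.8] 5.767400846966322
farh [716.7 348.8 181.5] 1.2084545212545224
nearh [734.5 130.4 180.8] 0.0451030244021629
knob [573.5 230.7 298.8] 0.2853190588733403
pintop [ 487.2 -257.3  210.7] 1.4406293657419829
pinbase [ 485.2 -259.4  152.4] 4.852149056373036
camtop_c [ 744.3 -250.2  128.7] 2.354239811397276
hole z100 [617.9 108.2 100. ] [617.4 105.8 100. ]
pin z210 [ 485.7 -256.5  210. ] [ 487.5 -257.5  210. ]
scene [   9    0   65   92 1904] ((640.1848754882812, -248.29515075683594), (70.73381042480469, 281.2560119628906), 87.82268524169922)
side [   9    0  111   52 2780] ((651.2857055664062, -218.1108856201172), (147.6646270751953, 250.92555236816406), 87.76327514648438)
S [ 524.1 -276.7] [ 529.  -216.9] [ 796.2 -225.8] [ 775.4 -287.2]
D [ 527.4 -210.5] [ 779.9 -224. ] [ 774.6 -289. ] [ 525.5 -277.1]
```

```bash
python3 -m inch '[[0,0,-0.04,0,0,0,1],[0,0,-0.04,0,0,0,1],[-0.0418,-0.0252,0,0,0,0,1],[-0.0418,-0.0252,0,0,0,0,1],[-0.0418,-0.0252,0,0,0,0,1],[-0.0418,-0.0252,0,0,0,0,1],[-0.0418,-0.0252,0,0,0,0,1],[-0.0418,-0.0252,0,0,0,0,1]]' && python3 -m inch '[[-0.0418,-0.0252,0,0,0,0,1],[-0.0418,-0.0252,0,0,0,0,1],[-0.0418,-0.0252,0,0,0,0,1],[-0.0418,-0.0252,0,0,0,0,1],[-0.0418,-0.0252,0,0,0,0,1],[0,0,0,0,0,0,1],[0,0,0,0,0,0,1]]'
cat >> geo.py <<'E'
from scipy.spatial.transform import Rotation
def delta(s,target):
    R=Rotation.from_euler("xyz",s["tcp_rot"]).as_matrix()
    return R.T@(np.array(target)-s["eef_pos"])
E
python3 - <<'E'
from geo import *
from rig import r
s=r.sense();print(s["qpos"].round(2),s["opening"]);np.set_printoptions(precision=1,suppress=True)
for t in [(552,165,282),(526,163,202)]:print(delta(s,t))
E
```

```text
clock: 0.9
eef_pos: [401.2, 354.6, 328.1]
tcp_rot: [-3.141, -0.0, 2.785]
contact_force: [0.3, 0.1, -0.9]
opening: 0.002
grasp_force: 0.0
clock: 1.6
eef_pos: [552.5, 164.2, 327.7]
tcp_rot: [-3.141, -0.001, 2.782]
contact_force: [-0.3, 0.9, -0.5]
opening: -0.002
grasp_force: 0.0
[ 0.29  0.21  1.65  0.    1.28 -0.93] -0.0016867567129188548
[ 0.7  0.6 45.7]
[ 24.3 -10.4 125.7]
```

```bash
python3 -m inch '[[0,0,0.02,0,0,0,1],[0,0,0.02,0,0,0,1],[0.004,-0.0018,0.012,0,0,0,1],[0.004,-0.0018,0.012,0,0,0,1],[0.004,-0.0018,0.012,0,0,0,1],[0.004,-0.0018,0.012,0,0,0,1]]' && python3 -m inch '[[0.004,-0.0016,0.012,0,0,0,1],[0.002,-0.001,0.010,0,0,0,1],[0.001,-0.0005,0.008,0,0,0,1],[0,0,0.004,0,0,0,1],[0,0,0,0,0,0,1]]'
```

```text
clock: 2.2
eef_pos: [534.3, 164.6, 239.8]
tcp_rot: [3.141, 0.0, 2.785]
contact_force: [-0.8, 0.4, 1.2]
opening: -0.001
grasp_force: 0.9
clock: 2.7
eef_pos: [526.9, 163.5, 205.5]
tcp_rot: [-3.141, -0.001, 2.785]
contact_force: [1.0, 0.1, -0.3]
opening: -0.001
grasp_force: 0.0
```

```bash
for i in 1; do python3 -m inch '[[0,0,0.002,0,0,0,1],[0,0,0,0,0,0,1]]'; python3 -m inch '[[0,0,0.002,0,0,0,1],[0,0,0,0,0,0,1]]'; python3 -m inch '[[0,0,0.001,0,0,0,1],[0,0,0,0,0,0,1]]'; done
```

```text
clock: 2.9
eef_pos: [527.5, 163.6, 204.4]
tcp_rot: [3.141, 0.0, 2.785]
contact_force: [0.3, 0.2, 0.7]
opening: -0.0
grasp_force: 0.0
clock: 3.1
eef_pos: [527.4, 163.7, 202.6]
tcp_rot: [3.141, 0.001, 2.785]
contact_force: [-1.4, -0.4, 3.0]
opening: -0.002
grasp_force: 1.2
clock: 3.3
eef_pos: [527.4, 163.7, 202.5]
tcp_rot: [3.141, 0.001, 2.785]
contact_force: [-3.8, -1.9, 11.5]
opening: 0.001
grasp_force: 6.0
```

```bash
python3 -m inch '[[0,0,-0.045,0,0,0,1],[0,0,-0.045,0,0,0,1],[0,0,-0.045,0,0,8.5,1],[0,0,-0.045,0,0,8.5,1],[0,0,-0.045,0,0,8.5,1],[0,0,0,0,0,8.5,1],[0,0,0,0,0,8.5,1],[0,0,0,0,0,8.5,1]]' >/dev/null&& python3 -m inch '[[0,0,0,0,0,8.5,1],[0,0,0,0,0,8.5,1],[0,0,0,0,0,8.5,1],[0,0,0,0,0,8.5,1],[0,0,0,0,0,8.5,1],[0,0,0,0,0,8.5,1],[0,0,0,0,0,8.5,1],[0,0,0,0,0,8.5,1]]'
python3 - <<'E'
from geo import *
from rig import r,eyes
np.set_printoptions(precision=2,suppress=True)
s=r.sense();print(s["qpos"]);f=eyes.grab_frame("wrist");print(np.array(f["hand_eye"]),f["fx"])
print(delta(s,(590,-190,430)))
f=eyes.grab_frame("side");cv2.imwrite("pics/side1.png",f["img"])
cv2.imwrite("pics/side1c.png",cv2.resize(f["img"][90:230,240:370],None,fx=4,fy=4))
E
```

```text
clock: 4.9
eef_pos: [527.2, 163.7, 426.2]
tcp_rot: [3.142, 0.0, 0.702]
contact_force: [0.7, -0.2, 0.5]
opening: -0.001
grasp_force: 0.0
[ 0.3   0.12  1.55 -0.    1.47  1.17]
[[  -0.     -0.96   -0.27   69.23]
 [   1.      0.     -0.     -0.74]
 [   0.     -0.27    0.96 -124.57]
 [   0.      0.      0.      1.  ]] 363.3195278272766
[-180.31  310.66   -3.82]
```

View pics/side1c.png

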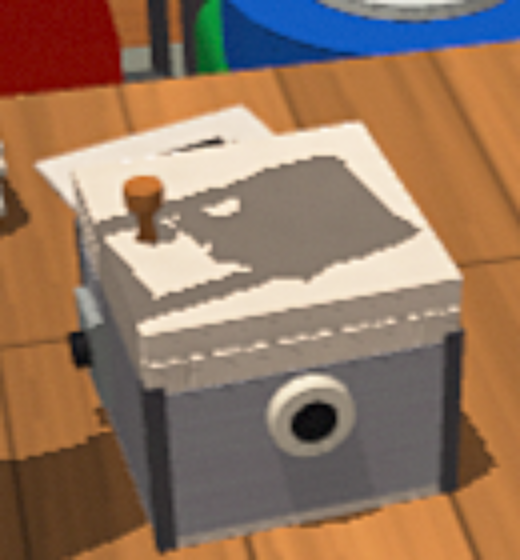

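Lid is shut: slab flush on the box all round, peephole clear at about (312,422) in the crop. Next is the mirror.

```bash
python3 -m inch '[[-0.030,0.0397,0,0,0,0,0],[-0.030,0.0397,0,0,0,0,0],[-0.030,0.0397,0,0,0,0,0],[-0.030,0.0397,0,0,0,0,0],[-0.030,0.0397,0,0,0,0,0],[-0.030,0.0397,0,0,0,0,0],[-0.030,0.0397,0,0,0,0,0],[-0.030,0.0397,0,0,0,0,0]]' >/dev/null; python3 -m inch '[[0,0,0,0,0,0,0],[0,0,0,0,0,0,0],[0,0,0,0,0,0,0]]'
python3 - <<'E'
from geo import *
from rig import r,eyes
s=r.sense();f=eyes.grab_frame("wrist");pickle.dump((s,f),open("w1.pkl","wb"))
print(f["fx"],f["cx"],f["cy"],s["qpos"].round(2));cv2.imwrite("pics/w1.png",f["img"])
E
```

```text
clock: 6.1
eef_pos: [551.3, -233.0, 426.2]
tcp_rot: [-3.141, -0.0, 0.71]
contact_force: [0.7, -0.2, -0.7]
opening: 0.499
grasp_force: 0.0
363.3195278272766 323.0983347950954 237.69657484305884 [-0.4   0.2   1.46  0.    1.49  0.46]
```

View pics/w1.png

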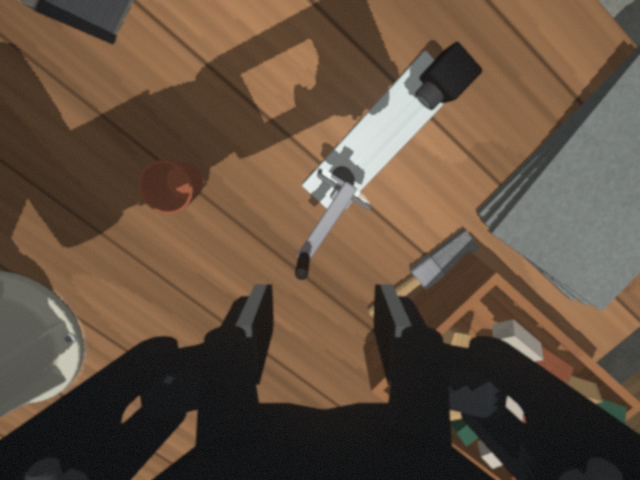

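The wrist view shows the bar from (303,185) to the camera at (450,75), its lens at (430,95), the mirror's top edge from (320,172) to (368,206), and the pin from (304,254) to its top at (301,271). I'll measure the bar direction and pin from this.

```bash
cat >> geo.py <<'E'
def wplane(s,f,p,z):
    H=np.array(f["hand_eye"]);R=Rotation.from_euler("xyz",s["tcp_rot"]).as_matrix()
    o=R@H[:3,3]+s["eef_pos"];d=R@H[:3,:3]@[(p[0]-f["cx"])/f["fx"],(p[1]-f["cy"])/f["fy"],1]
    return (o+d*(z-o[2])/d[2])[:2]
E
python3 - <<'E'
from geo import *
np.set_printoptions(precision=1,suppress=True)
s,f=pickle.load(open("w1.pkl","rb"))
im=f["img"];hsv=cv2.cvtColor(im,cv2.COLOR_BGR2HSV)
m=((hsv[...,1]<60)&(hsv[...,2]>75)).astype(np.uint8);m[:40]=0;m[215:]=0;m[:,:295]=0;m[:,460:]=0
k,l,st,c=cv2.connectedComponentsWithStats(m);i=1+st[1:,4].argmax();print(st[i])
W=np.array([wplane(s,f,p,12) for p in np.argwhere(l==i)[:,::-1]])
phi=-.046;c0=np.array([576,-245.])
for _ in range(4):
    x=np.array([np.cos(phi),np.sin(phi)]);y=np.array([-x[1],x[0]])
    u=(W-c0)@x;v=(W-c0)@y;S=[]
    for sg in(1,-1):
        E=[]
        for b in range(int(u.min()),int(u.max()),3):
            q=sg*v[(u>=b)&(u<b+3)]
            if len(q)>2:E.append((b+1.5,q.max()))
        E=np.array(E);g=np.abs(E[:,1]-np.percentile(E[:,1],75))<4
        for _ in range(3):
            p=np.polyfit(*E[g].T,1);g=np.abs(E[:,1]-np.polyval(p,E[:,0]))<1.0
        S.append((sg*p[0],sg*p[1],g.sum()))
    print(phi,u.min(),u.max(),S)
    phi+=np.average([a[0] for a in S],weights=[a[2] for a in S])
print("phi",phi)
print("pin",wplane(s,f,(301.5,271),210),"base",wplane(s,f,(304,253),157))
print("lens",wplane(s,f,(430,95),100), "mirror top",wplane(s,f,(320,172),132),wplane(s,f,(368,206),132))
m=(hsv[...,2]<45).astype(np.uint8);m=m[235:285,280:325]
k,l,st,c=cv2.connectedComponentsWithStats(m);print(st[1:]+[280,235,0,0,0],c[1:]+[280,235])
cv2.imwrite("pics/w1c.png",np.hstack([cv2.resize(im[150:285,280:380],(400,540),interpolation=cv2.INTER_CUBIC),cv2.resize(im[40:175,380:480],(400,540),interpolation=cv2.INTER_CUBIC)]))
E
```

```text
[ 302   50  142  165 7916]
-0.046 -58.98487935957696 198.8028199512194 [(np.float64(0.00640016702824056), np.float64(35.26569753060203), np.int64(79)), (np.float64(0.011019672891833096), np.float64(-35.64080781166107), np.int64(55))]
-0.03770376713222519 -59.15362980851558 199.04826188740637 [(np.float64(-0.0019041293650113784), np.float64(35.26395085838119), np.int64(80)), (np.float64(-0.00036470316762709696), np.float64(-35.29721738881719), np.int64(54))]
-0.03898753071620111 -59.12778324258357 199.01117760066592 [(np.float64(-0.0006325112821901246), np.float64(35.263085788582565), np.int64(80)), (np.float64(0.0009051452627395151), np.float64(-35.29394486309861), np.int64(54))]
-0.03900038936088228 -59.127523860960025 199.01080449177323 [(np.float64(-0.0006196684937386897), np.float64(35.26308070704147), np.int64(80)), (np.float64(0.0009179873633714614), np.float64(-35.29393772371057), np.int64(54))]
phi -0.039000405494293
pin [ 489.4 -256. ] base [ 490.3 -254.8]
lens [ 717.3 -251.8] mirror top [ 569.6 -210.7] [ 576.3 -278.8]
[[297 253  11  18 144]] [[302.9 261.4]]
```

View pics/w1c.png

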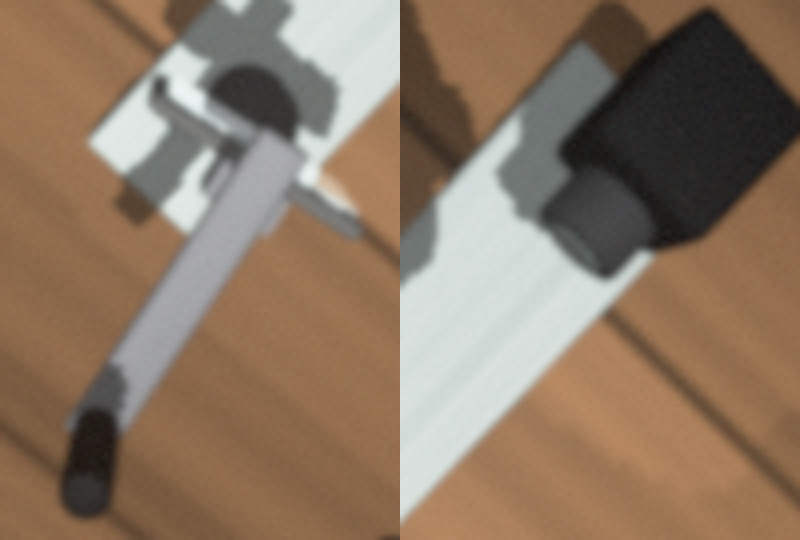

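Run:
```python
from geo import *
from rig import r
np.set_printoptions(precision=1,suppress=True)
s,f=pickle.load(open("w1.pkl","rb"));print(wplane(s,f,(301.4,272.1),210))
s=r.sense();print(delta(s,(488,-256.8,183)))
```

```text
[ 488.4 -256.7]
[-63.9 -22.9 243.3]
```

```bash
python3 -m inch '[[-0.032,-0.0115,0,0,0,0,0],[-0.032,-0.0115,0,0,0,0,0],[0,0,0.045,0,0,0,0],[0,0,0.045,0,0,0,0],[0,0,0.045,0,0,0,0],[0,0,0.04,0,0,0,0],[0,0,0.02,0,0,0,0],[0,0,0,0,0,0,0]]'
python3 - <<'E'
from geo import *
from rig import r,eyes
np.set_printoptions(precision=1,suppress=True)
s=r.sense();print(delta(s,(488.2,-256.8,183)))
f=eyes.grab_frame("wrist");pickle.dump((s,f),open("w2.pkl","wb"));cv2.imwrite("pics/w2.png",f["img"])
E
```

```text
clock: 6.95
eef_pos: [486.4, -255.6, 228.6]
tcp_rot: [-3.137, 0.002, 0.711]
contact_force: [-0.8, 0.3, 0.2]
opening: 0.5
grasp_force: 0.0
[ 0.7  2.3 45.6]
```

View pics/w2.png

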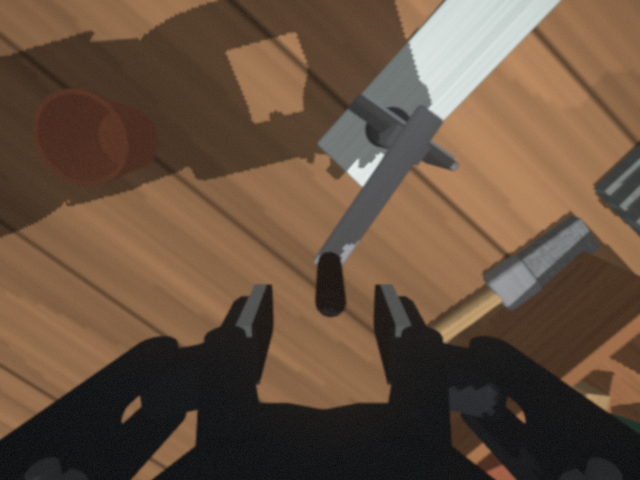

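The pin top is at (330,302), between the open fingers (273 and 376) and slightly right of their midline. Clear to descend.

```bash
python3 - <<'E'
from geo import *
s,f=pickle.load(open("w2.pkl","rb"))
p=wplane(s,f,(330,302),210);print(p,delta(s,(*p,183)))
E
python3 -m inch '[[0.0007,0.0018,0.023,0,0,0,0],[0,0,0.023,0,0,0,0],[0,0,0,0,0,0,0],[0,0,0,0,0,0,0]]'
```

```text
[ 487.4988422  -257.21759631] [-0.10515583  2.19722068 45.57320861]
clock: 7.4
eef_pos: [490.4, -258.7, 187.0]
tcp_rot: [3.14, -0.001, 0.709]
contact_force: [-0.3, -0.8, 0.2]
opening: 0.502
grasp_force: 0.0
```

```bash
python3 -m inch '[[0,0,0,0,0,0,0],[0,0,0,0,0,0,0]]'
python3 - <<'E'
from geo import *
from rig import r
s=r.sense();print(s["eef_pos"],s["qvel"].round(3),delta(s,(487.8,-257.1,185)))
E
```

```text
clock: 7.6
eef_pos: [490.3, -259.1, 186.9]
tcp_rot: [3.139, -0.001, 0.708]
contact_force: [-0.2, 0.1, 0.2]
opening: 0.504
grasp_force: 0.0
[ 490.2882596  -259.05784941  186.91360191] [-0.     0.007  0.006  0.001 -0.005  0.001] [-0.61853059 -3.10993215  1.90583954]
```

```bash
python3 -m inch '[[-0.0006,-0.003,0.002,0,0,0,0],[0,0,0,0,0,0,0],[0,0,0,0,0,0,0]]'; python3 -m inch '[[0,0,0,0,0,0,1],[0,0,0,0,0,0,1],[0,0,0,0,0,0,1],[0,0,0,0,0,0,1],[0,0,0,0,0,0,1]]' 40
```

```text
clock: 7.9
eef_pos: [486.9, -256.8, 183.4]
tcp_rot: [-3.142, -0.0, 0.708]
contact_force: [0.2, 0.5, 0.3]
opening: 0.501
grasp_force: 0.0
clock: 8.4
eef_pos: [487.9, -257.8, 183.5]
tcp_rot: [3.139, -0.0, 0.708]
contact_force: [2.3, -5.1, -2.0]
opening: 0.152
grasp_force: 39.6
```

```bash
python3 -m inch '[[-0.0031,0.0056,0,0,0,0,1],[-0.0031,0.0057,0,0,0,0,1],[-0.0023,0.006,0,0,0,0,1],[-0.0022,0.006,0,0,0,0,1],[-0.0014,0.0063,0,0,0,0,1],[-0.0013,0.0063,0,0,0,0,1],[-0.0005,0.0065,0,0,0,0,1],[-0.0004,0.0064,0,0,0,0,1]]'; python3 -m inch '[[0,0,0,0,0,0,1],[0,0,0,0,0,0,1],[0,0,0,0,0,0,1],[0,0,0,0,0,0,1]]'
python3 - <<'E'
from geo import *
from rig import r,eyes
s=r.sense();print(s["eef_pos"],delta(s,(577-68.3,-245.2-58.6,183)))
f=eyes.grab_frame("wrist");pickle.dump((s,f),open("w3.pkl","wb"));
cv2.imwrite("pics/w3.png",f["img"])
E
```

```text
clock: 9.2
eef_pos: [506.3, -304.1, 183.3]
tcp_rot: [-3.139, 0.003, 0.708]
contact_force: [-12.5, -4.5, 9.3]
opening: 0.147
grasp_force: 40.7
clock: 9.6
eef_pos: [506.4, -304.5, 183.3]
tcp_rot: [-3.14, 0.003, 0.708]
contact_force: [-8.2, -3.0, 6.3]
opening: 0.152
grasp_force: 40.3
[ 506.36326257 -304.47307564  183.26023621] [2.21373543 1.00833112 0.25246644]
```

View pics/w3.png

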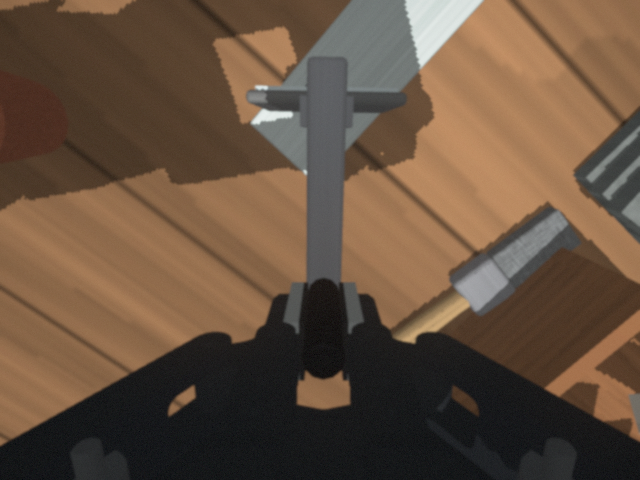

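The pin is held at (323,370) and the arm runs straight up the image from (325,280) to (327,57), so the mirror is near the goal angle. I'll measure the arm's direction and the bar's from the image edges.

```bash
cat > arm.py <<'E'
from geo import *
from rig import r,eyes
def arm(s,f):
    hsv=cv2.cvtColor(f["img"],cv2.COLOR_BGR2HSV).astype(float);sat=cv2.GaussianBlur(hsv[...,1],(3,3),0)
    g=cv2.Sobel(sat,cv2.CV_64F,1,0)
    L=[];Rr=[]
    for y in range(185,268,2):
        row=g[y];a=np.argmin(row[298:318])+298;b=np.argmax(row[334:354])+334
        def sub(x,h):
            w=h[x-2:x+3];return x+(w*np.arange(-2,3)).sum()/w.sum()
        L.append(wplane(s,f,(sub(a,np.clip(-row,0,None)),y),155));Rr.append(wplane(s,f,(sub(b,np.clip(row,0,None)),y),155))
    out=[]
    for E in(L,Rr):
        E=np.array(E,np.float32);vx,vy,x0,y0=cv2.fitLine(E,cv2.DIST_HUBER,0,.01,.01).ravel()
        if vx<0:vx,vy=-vx,-vy
        nrm=np.array([-vy,vx]);out.append((np.arctan2(vy,vx),np.array([x0,y0]),np.abs((E-[x0,y0])@nrm).mean()))
    return out
E
python3 - <<'E'
from arm import *
s,f=pickle.load(open("w3.pkl","rb"));o=arm(s,f)
for q in o:print(q)
a=(o[0][0]+o[1][0])/2;c=(o[0][1]+o[1][1])/2
n=np.array([-np.sin(o[0][0]),np.cos(o[0][0])]);print("width",(o[0][1]-o[1][1])@n)
P=np.array([577,-245.2]);n=np.array([-np.sin(a),np.cos(a)]);print("angle",a,"pivot offset from arm line",(P-c)@n,"pin/tcp off",(s["eef_pos"][:2]-c)@n)
# bar upper-right edge visible in shadow? mirror top edge
print("mirror edge",*[wplane(s,f,p,132) for p in[(250,97),(404,99)]])
E
```

```text
(np.float32(0.69307756), array([ 523.30664, -279.3385 ], dtype=float32), np.float32(0.01788044))
(np.float32(0.6944602), array([ 535.7972, -288.6481], dtype=float32), np.float32(0.035552472))
width 15.142023
angle 0.69376886 pivot offset from arm line -0.5143063248251477 pin/tcp off -0.9179979351243314
mirror edge [ 549.1562187  -222.95635173] [ 593.84454144 -276.51889115]
```

```bash
python3 -m inch '[[0.001,0.0012,0,0,0,0,1],[0,0,0,0,0,0,1],[0,0,0,0,0,0,1],[0,0,0,0,0,0,1],[0,0,0,0,0,0,1]]'
cat > chk.py <<'E'
from arm import *
A=[];T=[]
for i in range(5):
    s=r.sense();f=eyes.grab_frame("wrist");o=arm(s,f);A.append((o[0][0]+o[1][0])/2);T.append(s["eef_pos"])
t=np.mean(T,0);print(np.round(A,4),np.mean(A),t,np.std(T,0),"tcp-based",np.arctan2(-245.2-t[1],577-t[0]),s["clock"],s["contact_force"])
E
python3 chk.py
```

```text
clock: 10.15
eef_pos: [507.1, -305.1, 183.3]
tcp_rot: [-3.14, 0.004, 0.708]
contact_force: [-12.5, -4.7, 7.3]
opening: 0.153
grasp_force: 40.6
[0.7013 0.7016 0.7011 0.7007 0.7011] 0.70116884 [ 507.0502583  -305.12662149  183.30135209] [0.01686105 0.00952239 0.0187777 ] tcp-based 0.7083765102564443 10.35 [-12.49186914  -4.99556246   8.54116017]
```

```bash
python3 -m inch '[[-0.001,0.0006,0,0,0,0,1],[0,0,0,0,0,0,1],[0,0,0,0,0,0,1],[0,0,0,0,0,0,1],[0,0,0,0,0,0,1]]'; python3 chk.py
python3 - <<'E'
from geo import *
from rig import eyes
f=eyes.grab_frame("scene");F0=F["scene"]["img"].astype(int);d=np.abs(f["img"].astype(int)-F0).max(2)
for n,(x,y,w,h) in {"cup":(288,192,32,45),"jar":(368,286,36,45),"brush":(176,268,30,60),"camera":(280,300,40,60)}.items():print(n,(d[y:y+h,x:x+w]>40).mean())
cv2.imwrite("pics/scene2.png",f["img"])
E
```

```text
clock: 10.9
eef_pos: [507.3, -305.6, 183.3]
tcp_rot: [-3.14, 0.003, 0.708]
contact_force: [-8.6, -1.4, 6.6]
opening: 0.153
grasp_force: 40.4
[0.7076 0.7078 0.7082 0.7081 0.7082] 0.70799476 [ 507.31867236 -305.57101735  183.28081244] [0.01052789 0.00591751 0.01068392] tcp-based 0.7139311400435107 11.1 [-9.26187779 -1.56496709  6.67910797]
cup 0.4388888888888889
jar 0.0
brush 0.0
camera 0.04583333333333333
```

View pics/scene2.png

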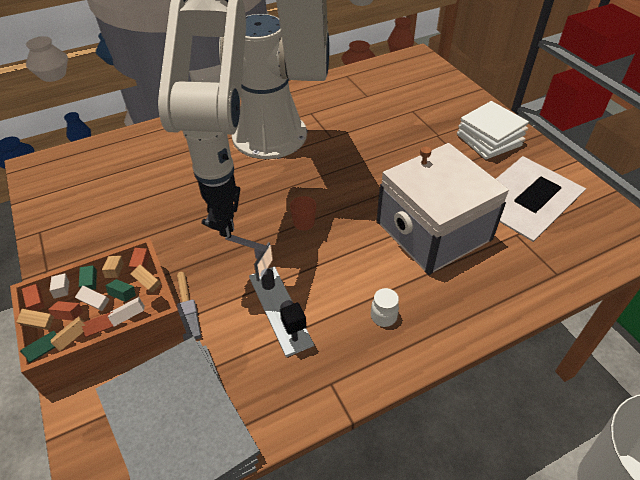

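The lid is shut and the mirror is held. The cup (303,210), jar (385,307) and brush are where they were; the change at the cup is the arm's shadow. The measured mirror angle is 0.708 against a goal of 0.7086, so I'm handing in.

```bash
python3 -c "
from rig import r
print(r.sign_off())"
```

```text
the job is handed in; nothing more can be done
None
```

I closed the kiln lid fully, then swung the mirror and handed in while holding it at 0.708 rad by the wrist camera (goal about 0.709), with the cup, jar and brush untouched; the sign-off gave no verdict.

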